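# Push the screw tin through the gap to its cork spot

## Robot

A 6-joint arm with a two-finger parallel gripper is mounted at the origin on the work surface. World frame = base frame: x ahead of the robot, y to its left, z up, the work surface at z = 0. Lengths are in mm, angles in degrees, forces in N, time in s.
With the tool pointing down it reaches from about 350 to 725 mm from the base axis. Payload 4.3 kg.
Tool frame: the origin (TCP) lies midway between the tips of the shut fingers; the grasp point (between the pads) lies 19 mm behind it; x points along the fingers, z is the direction in which the jaws open and shut, and the axes are right-handed (so a half turn about x gives the same grasp; the last joint's range is limited). The gripper opens to 85 mm and grips with 20 to 120 N. Pads are 22 mm wide; open, the fingers measure 114 mm over their backs; the gripper's body (76 mm by 85 mm) begins 54 mm behind the grasp point. The pads swing forward as they close: fully open they stand 13 mm farther back than shut.
Start: joints at [-76.106, 21.618, 4.641, 73.018, 0, 83.68], TCP at [198.69, -539.619, 231.329] pointing down, gripper open.
Joint ranges: [-156.06, 156.06], [-48.1, 94.91], [-58.44, 69.94], [-101.28, 121.22], [-78.64, 73.56], [-180, 180]. Speed limits (degrees/s): [147.25, 147.25, 180, 180, 180, 180].

## Interface

Orientations are given as [roll, pitch, yaw] about the fixed x, y, z axes, in that order (R = Rz(yaw) Ry(pitch) Rx(roll)).
In Python, from rig import get_obs, snapshot, calibration, close_job, recognise, trace, place_of gives the robot as it stands.
- The arm moves only by the tool play_rows, never from a script. Its arguments are lists of equal length, an entry for each row: "delta_rot": the turn, a rotation vector about the tool's x, y, z as a fraction of full scale, a list of three; "dp": the shift along the tool's x, y, z as a fraction of full scale, a list of three; "gripper": the opening, from 0 (shut) to 1 (fully open). In form: {"delta_rot": [[rx, ry, rz], ...], "dp": [[dx, dy, dz], ...], "gripper": [gripper, ...]}. A call has 1 to 5 rows; each row is the pose to reach, as a shift and turn from the pose commanded when the call began, along the tool's axes at that moment, turning the shorter way round; what a row does not reach only later rows make up. Full scale, the value 1, is 0.2 m for a shift and 360 degrees for a turn. A row lasts 1/8 s, in which the tool goes at most 62.5 mm and 10.7 degrees, less where a joint would pass 70% of its speed; a pose out of reach is approached as far as the arm can. A call with a number of a shift or a turn outside -1 to 1 is refused whole. A call with a gripper value outside its range is refused whole. The fingers move at their own pace and stop on an object; "newtons" is the grip in N (left out, the last holds). Time passes only in rows, so rows that repeat a pose let the fingers close. It gives the time, the measured TCP pose, the force and the opening at its end, in the units of the state.
- get_obs(): the state, without advancing time (a new reading comes with each control period).
- snapshot(name): name is "scene" or "side" or "wrist"; returns (picture, depth): 480x640x3 uint8, red, green, blue; 480x640 float32, mm along the optical axis (not along the pixel's ray), 0 where there is no reading.
- calibration(name): a dict with "K" (3x3 intrinsics, pixels), "cam_to_world" (4x4, takes a point from camera to world coordinates). Camera axes: x right, y down, z forward; pixel columns grow to the right and rows downward; lengths in mm; the calibration is good to about 2 mm. The wrist camera is an equidistant fisheye: a pixel r from the principal point sees the ray r / f radians off the axis. A picture is of the moment at which its call begins: read the wrist's pose just before it. calibration takes no time and is no camera call; for the wrist camera it gives the pose at the moment of the call.
- close_job(): hands the job in, once; it reports no verdict.
Trained networks look in the newest picture that a camera, given by its name, has taken for a name from the list of things; names that differ only in an ending like _2 or _b are one class to them, and where a whole thing is asked for, a point or a joint stands for the part that bears it (a point fixed in the world has none). Each returns a list of dicts, best first, with "confidence" (0 to 1); they miss things now and then, are a little off and sometimes report something else, mostly with a low value. They report only what shows in the picture. A call takes as long as a camera call.
- recognise(camera, target): "rect" ([left, top, width, height] in pixels, round what is visible of it).
- trace(camera, target): "pixels" (480x640 bool, what is visible of it) and "rect" ([left, top, width, height] in pixels, round what is visible of it).
- place_of(camera, target): "at" ([row, column] in pixels: a listed point, or the origin of a listed thing).
The state is a dict: "time_s": time; "joints": joint angles; "joint_velocities": joint speeds; "effort": joint torques, N m; "eef_pos": TCP position; "tcp_rot": TCP orientation; "force": force on the tool from outside, world axes, zero at the start; "ft_torque": the same for the moment, N m; "width": finger opening in mm.
Only numpy, scipy, OpenCV 4.12 (cv2) and the standard library are available. Lean on these libraries where they do the work, as an engineer would, in place of code of your own. Each camera call takes 0.05 s, during which the arm holds its last target.

## Task

Push the round aluminium tin along the counter, through the narrow gap between the clear caddy and the glue gun's dock, and on to the round cork inlay beyond, so that the whole tin stands on the cork. Its lid is loose, so keep it flat on the counter all the way: do not lift or tip it. Leave the other loose things where they are, and draw the hand clear at the end.

Things in the scene. Friction and masses are not known exactly. Their poses are not given: they have to be found in the camera images.
- tin: Round flat aluminium tin with a lid, full of screws: 68 mm across, 40 mm tall, about 0.15 to 0.31 kg, standing loose on the counter (z = 0) on the right (-y) side of the gap. Origin: centre of its underside. Its yaw means nothing.
- gap (a point): The middle of the gap, at counter height, half-way between the caddy and the dock. y runs along the gap in the direction in which the tin has to go (from the tin's side to the inlay's side), x across it towards the caddy, z up. The gap is 74 mm wide (x from -37 to +37 mm); its walls are upright and parallel. The caddy's wall runs from y = -45 to +45 mm, the dock's from -55 to +55 mm.
- caddy: Clear acrylic caddy, an open box fixed to the counter, 80 mm (x) by 90 mm (y), 45 mm tall, holding white glue sticks and brass nozzles. It bounds the gap on the far side from the robot, with its -x face. Origin: centre of its underside; axes as for gap, which lies at x = -77 mm.
- dock: Black dock fixed to the counter, 80 mm (x) by 110 mm (y), 30 mm tall, with a yellow glue gun lying on it. It bounds the gap on the robot's side, with its +x face. The gun reaches 55 mm above the counter; it stays at x < +8 mm, its grip sticks out to x = -98 mm, its nozzle to y = -80 mm and its glue stick to y = +104 mm. Origin: centre of the dock's underside; axes as for gap, which lies at x = +77 mm.
- inlay: Round cork inlay, 120 mm across, flush with the counter (it is no obstacle), on the left (+y) side of the gap, its centre 135 to 165 mm from the middle of the gap, nearly in line with it. Origin: its centre.
- ashtray: Bystander: white ceramic ashtray 100 mm across, 30 mm tall, holding screws. Loose. Origin: centre of its underside.
- pliers_long: Bystander: chrome long-nose pliers lying flat, about 170 mm long, 52 mm wide, 14 mm tall. Loose. Origin at the pivot; x points to the jaws.
- pliers_short: Bystander: chrome short-nose pliers lying flat, about 135 mm long, 52 mm wide, 14 mm tall. Loose. Origin at the pivot; x points to the jaws.
- jar: Bystander: glass jar with a metal cap, 56 mm across, 85 mm tall. Loose. Origin: centre of its underside.
- tape: Bystander: roll of paper tape lying flat, 90 mm across, 24 mm tall. Loose. Origin: centre of its underside.
- driver: Bystander: screwdriver with a black handle, 190 mm long, lying flat. Loose. x points to its tip.

How it is judged (in metres and radians):
On the way, in this order (a step that is already met when the one before it is completed fails the run):
1. the tin is in the gap between the caddy and the dock, flat on the counter (x of tin in the frame of gap between -0.008 and 0.008 m and y of tin in the frame of gap between -0.025 and 0.025 m and height (world z) of tin below 0.006 m and angle between tin's own z axis and vertical below 0.1 rad), for 0.05 s.
2. the whole tin is on the cork inlay (horizontal distance between tin and inlay below 0.027 m and height (world z) of tin below 0.006 m and angle between tin's own z axis and vertical below 0.1 rad), for 0.2 s.
At the end, for the whole second after the job is handed in: The tin stands flat and at rest with its whole base on the cork inlay (centres within 27 mm), after passing through the gap (all of step 2 and linear speed of tin below 0.01 m/s); the robot touches nothing.
It fails at once if the tin is lifted more than 8 mm or tipped more than about 14 degrees (height (world z) of tin above 0.008 m or angle between tin's own z axis and vertical above 0.25 rad).
It fails at once if another loose thing is moved more than 15 mm (distance of any of ashtray, pliers_long, pliers_short, jar, tape, driver from where it was at the start of the episode above 0.015 m).
It also fails if it takes over 58 s, if anything falls off the work surface, if the arm or the gripper's body presses on something with over 40 N, if the wrist force passes 120 N, or if a joint passes its speed limit or range.

## Working session

There is one attempt and no reset: what is moved stays moved. The work goes in short steps, Python scripts to look and compute and a tool call to move; the robot and the scene stay as the last step left them, time stands still between calls to the robot, and variables do not carry over. Pictures are saved under pics/ and viewed, and the job is handed in when it is done.

Besides the shell and the picture viewer there is one more tool, called after "Request:" in YAML: its name, and indented under it one key for each argument. play_rows: Moves the arm, as the interface text tells. Shift numbers are shares of 0.2 m and turn numbers shares of 360 degrees, none past 1 either way. Its arguments: {"type":"object","properties":{"delta_rot":{"type":"array","items":{"type":"array","items":{"type":"number"}}},"dp":{"type":"array","items":{"type":"array","items":{"type":"number"}}},"gripper":{"type":"array","items":{"type":"number"}},"newtons":{"type":"number"}},"required":["delta_rot","dp","gripper"]}

```bash
ls; mkdir -p pics; cat > h.py <<'E'
import numpy as np,cv2
from rig import *
def save(n,img): cv2.imwrite('pics/'+n+'.png',cv2.cvtColor(img,cv2.COLOR_RGB2BGR))
E
python3 - <<'E'
from h import *
print(get_obs())
for c in ['scene','side']:
    p,d=snapshot(c); save(c+'0',p); np.save(c+'0d.npy',d)
    k=calibration(c); print(c,np.round(k['K'],1).tolist(),np.round(k['cam_to_world'],3).tolist())
E
```

```text
pics
{'time_s': 0.0, 'joints': array([-7.61044917e+01,  2.16623580e+01,  4.56292208e+00,  7.30188109e+01,
       -8.28620564e-05,  8.36804923e+01]), 'joint_velocities': array([ 0.03123678, -0.02627103, -0.03159316,  0.02412057,  0.02594784,
        0.09502929]), 'effort': array([-6.61003924e-04, -4.63607562e+01,  2.69873732e+01,  2.09120521e-02,
       -1.57761974e-04, -7.81983651e-07]), 'eef_pos': array([ 198.53582315, -538.93456953,  230.35621869]), 'tcp_rot': array([173.72064251,  89.88175318, 103.93565861]), 'force': array([-0.45792865,  0.83664438, -1.42500226]), 'ft_torque': array([ 0.00126963, -0.01104518, -0.04083219]), 'width': 85.35270049422867}
scene [[458.9, 0.0, 324.1], [0.0, 458.9, 248.3], [0.0, 0.0, 1.0]] [[0.841, 0.328, -0.431, 1024.576], [0.542, -0.522, 0.659, -805.574], [-0.008, -0.787, -0.617, 730.05], [0.0, 0.0, 0.0, 1.0]]
side [[445.2, 0.0, 323.5], [0.0, 445.2, 234.2], [0.0, 0.0, 1.0]] [[-0.913, -0.301, 0.277, 186.483], [-0.408, 0.641, -0.65, 763.893], [0.018, -0.706, -0.708, 902.723], [0.0, 0.0, 0.0, 1.0]]
```

View pics/scene0.png

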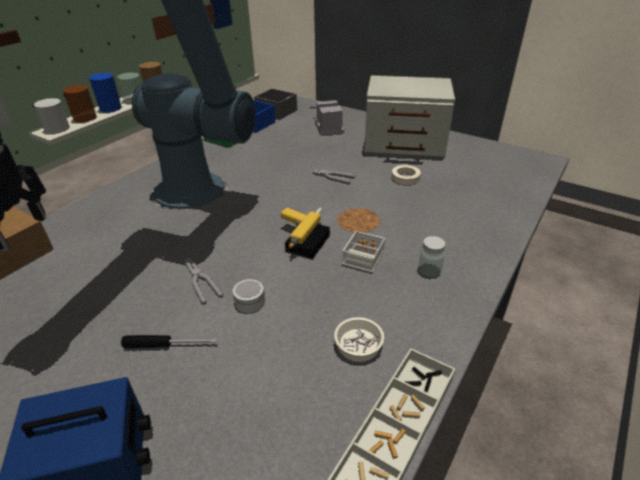

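View pics/side0.png

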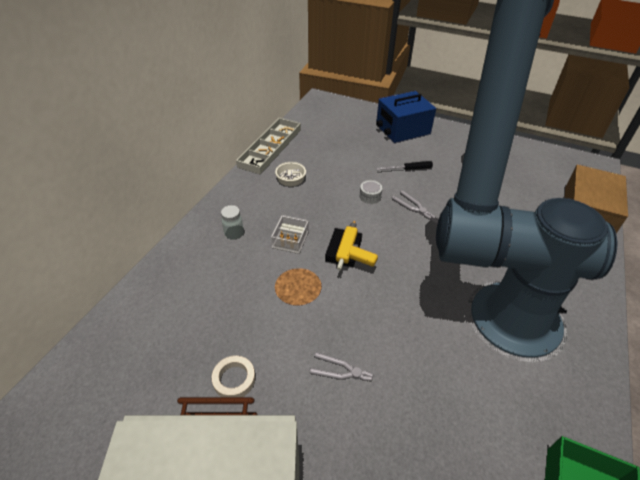

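```bash
cat >> h.py <<'E'
def ray(c,uv,z):
    k=calibration(c);K=k['K'];T=k['cam_to_world']
    v=T[:3,:3]@np.linalg.inv(K)@np.array([uv[0],uv[1],1.]);o=T[:3,3]
    return o+v*(z-o[2])/v[2]
def proj(c,P):
    k=calibration(c);T=np.linalg.inv(k['cam_to_world']);P=np.atleast_2d(P)
    q=(P@T[:3,:3].T+T[:3,3])@np.array(k['K']).T
    return q[:,:2]/q[:,2:]
E
python3 - <<'E'
from h import *
for c in ['scene','side']:
  for t in ['tin','gap','caddy','dock','inlay','ashtray','pliers_long','pliers_short','jar','tape','driver']:
    r=place_of(c,t)[:2]
    for q in r:
      print(c,t,round(q['confidence'],2),np.round(q['at']),np.round(ray(c,q['at'][::-1],0)[:2]))
E
```

```text
scene tin 0.87 [303. 249.] [ 481. -282.]
scene caddy 0.76 [258. 366.] [624.  -3.]
scene dock 0.77 [242. 310.] [468. -21.]
scene inlay 0.58 [217. 358.] [517. 145.]
scene ashtray 0.81 [346. 357.] [ 745. -259.]
scene pliers_long 0.59 [271. 198.] [ 301. -264.]
scene pliers_short 0.51 [178. 323.] [314. 280.]
scene pliers_short 0.18 [269. 429.] [776.  42.]
scene jar 0.72 [269. 427.] [771.  40.]
scene tape 0.86 [178. 405.] [536. 417.]
scene tape 0.63 [301. 249.] [ 477. -278.]
scene driver 0.7 [342. 172.] [ 420. -454.]
side tin 0.71 [197. 366.] [ 485. -273.]
side gap 0.88 [245. 320.] [532. -20.]
side dock 0.8 [256. 344.] [453. -11.]
side inlay 0.97 [288. 300.] [516. 138.]
side ashtray 0.57 [178. 290.] [ 744. -253.]
side pliers_long 0.72 [214. 420.] [ 310. -266.]
side pliers_long 0.22 [287. 295.] [528. 139.]
side pliers_short 0.73 [374. 355.] [302. 300.]
side jar 0.69 [233. 233.] [776.  39.]
side tape 0.72 [376. 235.] [537. 413.]
side driver 0.85 [172. 408.] [ 404. -455.]
```

The scene picture shows the tin at about (249,295), the dock at (308,238), the caddy at (364,250) and the cork at (358,219). The side picture agrees. Next I'll check the wrist view and the tool axes.

```bash
cat >> h.py <<'E'
from scipy.spatial.transform import Rotation as Ro
def toolR():
    return Ro.from_euler('xyz',get_obs()['tcp_rot'],degrees=True).as_matrix()
E
python3 - <<'E'
from h import *
p,d=snapshot('wrist'); save('wrist0',p)
k=calibration('wrist'); print(np.round(k['K'],1).tolist(),np.round(k['cam_to_world'],3).tolist())
print(np.round(toolR(),3), get_obs()['time_s'])
E
```

```text
[[371.6, 0.0, 321.9], [0.0, 371.6, 237.6], [0.0, 0.0, 1.0]] [[0.347, -0.899, -0.268, 266.886], [-0.938, -0.332, -0.099, -515.297], [0.0, 0.286, -0.958, 373.574], [0.0, 0.0, 0.0, 1.0]]
[[ 0.     0.938  0.346]
 [-0.     0.346 -0.938]
 [-1.    -0.     0.   ]] 1.25
```

View pics/wrist0.png

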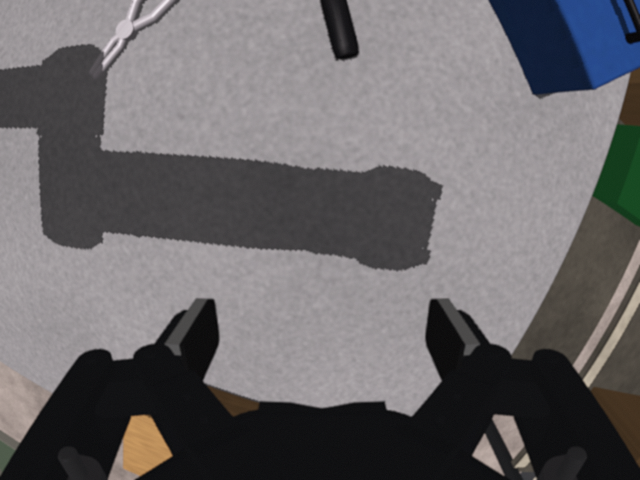

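Request:
play_rows:
  delta_rot:
    - [-0.028, 0, 0]
    - [-0.056, 0, 0]
    - [-0.084, 0, 0]
    - [-0.112, 0, 0]
    - [-0.139, 0, 0]
  dp:
    - [-0.05, 0.19, -0.1]
    - [-0.1, 0.38, -0.2]
    - [-0.15, 0.57, -0.3]
    - [-0.2, 0.76, -0.4]
    - [-0.25, 0.95, -0.5]
  gripper: [0.6, 0.4, 0.4, 0.4, 0.4]

```text
time_s: 1.88
eef_pos: [343.3, -379.0, 281.8]
tcp_rot: [-27.8, 90.0, -47.2]
force: [-0.4, -0.6, 0.8]
width: 34.1
```

```bash
python3 - <<'E'
from h import *
o=get_obs();R=toolR();print(np.round(R,3),o['eef_pos'])
print(R.T@(np.array([500,-200,330])-o['eef_pos'])/200)
E
```

```text
[[ 0.     0.333  0.943]
 [-0.     0.943 -0.333]
 [-1.    -0.     0.   ]] [ 343.25264503 -379.04699321  281.76992021]
[-0.2412088   1.10495303  0.44129311]
```

Request:
play_rows:
  delta_rot:
    - [-0.014, 0, 0]
    - [-0.028, 0, 0]
    - [-0.042, 0, 0]
    - [-0.054, 0, 0]
    - [-0.054, 0, 0]
  dp:
    - [-0.06, 0.25, 0.11]
    - [-0.12, 0.5, 0.22]
    - [-0.18, 0.75, 0.33]
    - [-0.24, 0.95, 0.44]
    - [-0.24, 0.95, 0.44]
  gripper: [0.35, 0.35, 0.35, 0.35, 0.35]

```text
time_s: 2.5
eef_pos: [491.7, -229.1, 330.1]
tcp_rot: [-20.3, 89.9, -20.3]
force: [-0.4, -0.9, 0.3]
width: 30.2
```

```bash
python3 - <<'E'
from h import *
p,d=snapshot('wrist'); save('wrist1',p); np.save('w1d.npy',d)
k=calibration('wrist'); np.savez('w1.npz',**k); print(np.round(k['cam_to_world'],3).tolist())
for t in ['tin','gap','caddy','dock','inlay']:
    for q in place_of('wrist',t)[:1]: print(t,q)
E
```

```text
[[1.0, -0.002, 0.001, 490.157], [-0.002, -0.958, -0.288, -158.041], [0.001, 0.288, -0.958, 471.683], [0.0, 0.0, 0.0, 1.0]]
tin {'at': [224.8, 311.7], 'confidence': 0.74}
caddy {'at': [19.5, 419.1], 'confidence': 0.95}
dock {'at': [6.9, 522.8], 'confidence': 0.68}
```

View pics/wrist1.png

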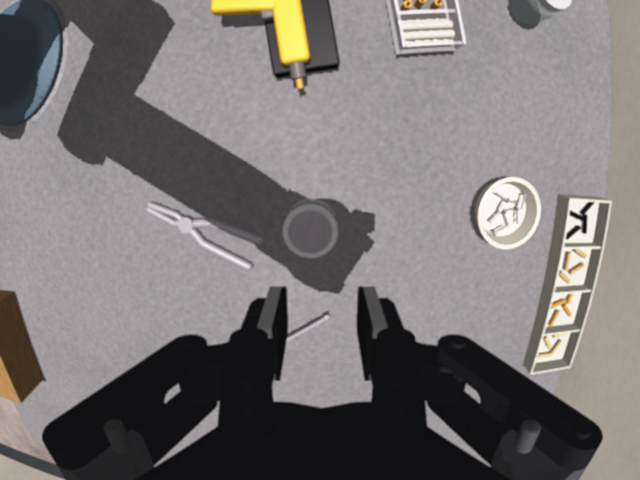

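The wrist picture shows the tin at (310,230), the dock's near face at about row 70, columns 275–338, and the caddy at columns 395–465. I'll move forward to see the gap and the cork.

Request:
play_rows:
  delta_rot:
    - [0, 0, 0]
    - [0, 0, 0]
    - [0, 0, 0]
    - [0, 0, 0]
    - [0, 0, 0]
  dp:
    - [0, 0.25, 0.06]
    - [0, 0.5, 0.12]
    - [0, 0.75, 0.18]
    - [0, 0.9, 0.2]
    - [0, 0.9, 0.2]
  gripper: [0.35, 0.35, 0.35, 0.35, 0.35]

```text
time_s: 3.42
eef_pos: [530.1, -50.3, 329.2]
tcp_rot: [173.8, 90.0, 173.6]
force: [0.2, 0.3, -0.2]
width: 30.1
```

```bash
cat >> h.py <<'E'
def wray(k,uv,z):
    K=k['K'];T=k['cam_to_world']
    x=(uv[0]-K[0,2])/K[0,0];y=(uv[1]-K[1,2])/K[1,1];r=np.hypot(x,y)
    s=np.sin(r)/r if r>1e-9 else 1
    v=T[:3,:3]@np.array([x*s,y*s,np.cos(r)]);o=T[:3,3]
    return o+v*(z-o[2])/v[2]
def wproj(k,P):
    K=k['K'];T=np.linalg.inv(k['cam_to_world']);q=np.atleast_2d(P)@T[:3,:3].T+T[:3,3]
    h=np.hypot(q[:,0],q[:,1]);th=np.arctan2(h,q[:,2]);s=th/np.maximum(h,1e-9)
    return np.c_[q[:,0]*s*K[0,0]+K[0,2],q[:,1]*s*K[1,1]+K[1,2]]
def ortho(k,img,x0,x1,y0,y1,z,s):
    # world top-down rectification at height z: rows: +y up, cols: +x right, s px/mm
    W=int((x1-x0)*s);H=int((y1-y0)*s)
    X,Y=np.meshgrid(x0+np.arange(W)/s,y1-np.arange(H)/s)
    m=wproj(k,np.c_[X.ravel(),Y.ravel(),np.full(X.size,z)]).astype(np.float32)
    return cv2.remap(img,m[:,0].reshape(H,W),m[:,1].reshape(H,W),cv2.INTER_LINEAR)
E
python3 - <<'E'
from h import *
p,d=snapshot('wrist'); save('wrist2',p); np.save('w2d.npy',d);np.save('w2.npy',p)
k=calibration('wrist'); np.savez('w2.npz',**k); print(np.round(k['cam_to_world'],3).tolist())
for t in ['tin','gap','caddy','dock','inlay']:
    for q in place_of('wrist',t)[:1]: print(t,q,wray(k,q['at'][::-1],0))
k1=dict(np.load('w1.npz'));print('tin top',wray(k1,(310,230),40))
E
```

```text
[[1.0, -0.004, -0.001, 530.126], [-0.004, -0.958, -0.287, 20.765], [0.001, 0.287, -0.958, 471.403], [0.0, 0.0, 0.0, 1.0]]
tin {'at': [340.4, 288.0], 'confidence': 0.95} [ 478.79337576 -280.40996923    0.        ]
caddy {'at': [150.1, 392.1], 'confidence': 0.68} [619.73547276  -4.69216584   0.        ]
dock {'at': [171.5, 270.6], 'confidence': 0.91} [464.69457176 -32.239351     0.        ]
inlay {'at': [41.0, 316.0], 'confidence': 0.65} [523.52086568 134.93067819   0.        ]
tin top [ 476.23806294 -278.08759493   40.        ]
```

View pics/wrist2.png

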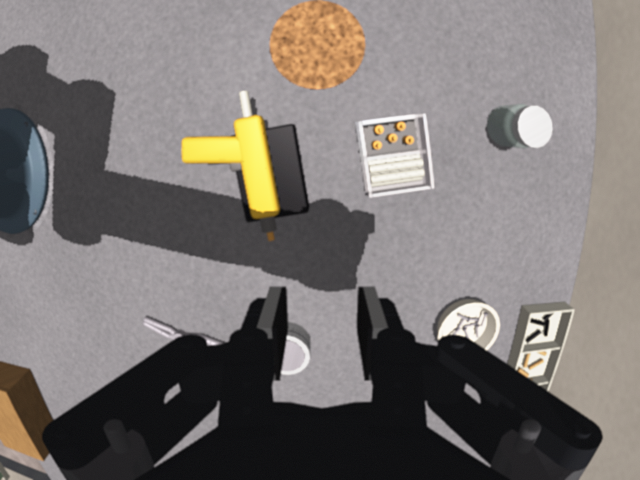

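This view has everything: the cork is at (317,44), the dock's right edge runs from (294,125) to (307,212), and the caddy rim spans (358,115)–(433,195). I'll rectify it at several heights.

```bash
python3 - <<'E'
from h import *
p=np.load('w2.npy');k=dict(np.load('w2.npz'))
a=ortho(k,p,400,700,-90,210,30,2); b=ortho(k,p,540,690,-80,70,45,4)
for im,x0,y1,s,st in ((a,400,210,2,50),(b,540,70,4,25)):
    h,w=im.shape[:2]
    for i in range(0,w,int(st*s)): cv2.line(im,(i,0),(i,h),(0,255,255),1); cv2.putText(im,str(int(x0+i/s)),(i+2,h-5),0,.4,(255,0,0))
    for j in range(0,h,int(st*s)): cv2.line(im,(0,j),(w,j),(0,255,255),1); cv2.putText(im,str(int(y1-j/s)),(2,j+12),0,.4,(255,0,0))
save('o30',a);save('o45',b)
# inlay
hsv=cv2.cvtColor(ortho(k,p,430,620,70,215,0,4),cv2.COLOR_RGB2HSV)
m=((hsv[...,1]>110)&(hsv[...,0]<25)).astype(np.uint8)
m=cv2.morphologyEx(m,cv2.MORPH_OPEN,np.ones((9,9)));m=cv2.morphologyEx(m,cv2.MORPH_CLOSE,np.ones((15,15)))
c=max(cv2.findContours(m,0,2)[0],key=cv2.contourArea);e=cv2.fitEllipse(c);print('inlay',430+e[0][0]/4,215-e[0][1]/4,np.array(e[1])/4)
E
```

```text
inlay 524.6655731201172 132.08200073242188 [117.46344757 117.53673553]
```

View pics/o30.png

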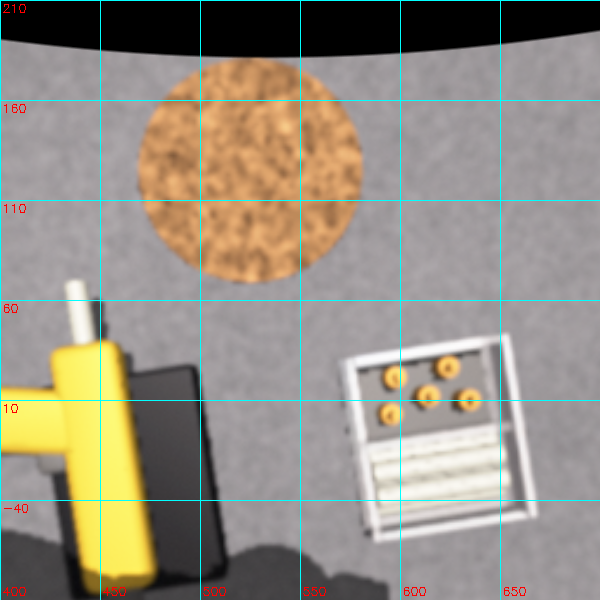

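View pics/o45.png

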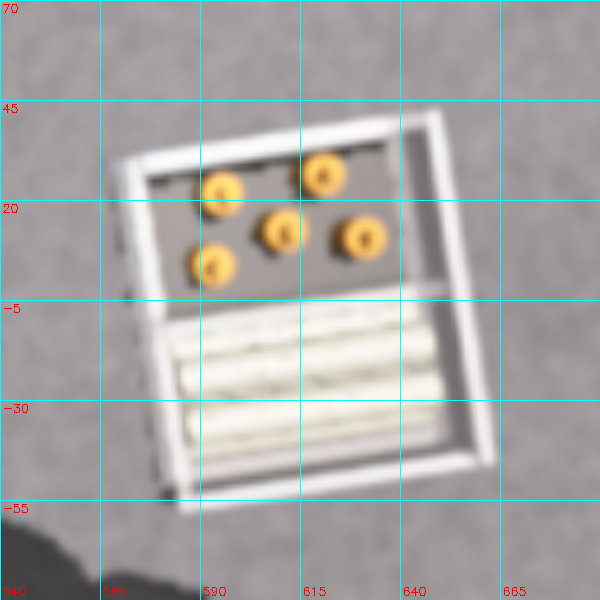

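```bash
python3 - <<'E'
from h import *
p=cv2.cvtColor(cv2.imread('pics/wrist1.png'),cv2.COLOR_BGR2RGB);k=dict(np.load('w1.npz'))
a=ortho(k,p,400,550,-370,-220,40,4)
save('t40',a)
print('pl',wray(k,(250,265),7),wray(k,(262,240),7),'drv tip',wray(k,(327,316),5))
E
```

```text
pl [ 393.14948079 -336.14075762    7.        ] [ 411.57837803 -300.73475709    7.        ] drv tip [ 497.66216051 -414.66173923    5.        ]
```

View pics/t40.png

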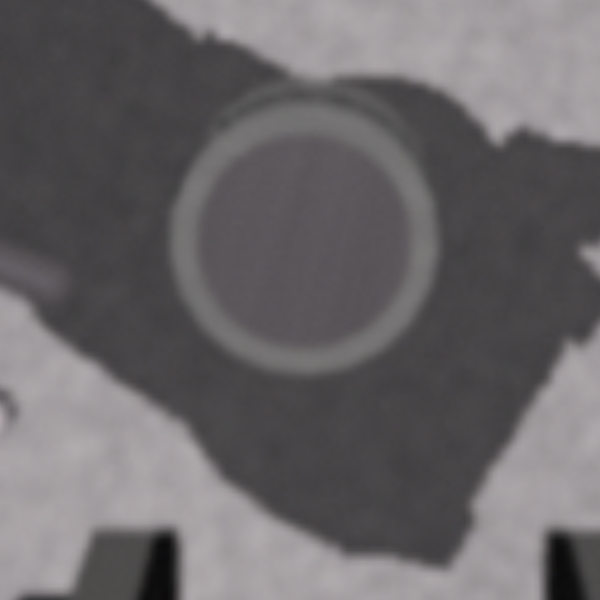

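Measured so far:
- **Tin:** (476, -279.5).
- **Gap:** centre about (541.5, -18.7), yaw about 8.7°.
- **Cork:** (524.7, 132.1).

The plan is to push with the fingers 30 mm apart as a two-point cradle behind the tin. I'll steer along a curve into the gap axis.

Request:
play_rows:
  delta_rot:
    - [0.015, 0, 0]
    - [0.03, 0, 0]
    - [0.045, 0, 0]
    - [0.06, 0, 0]
    - [0.06, 0, 0]
  dp:
    - [0.1, -0.24, -0.1]
    - [0.2, -0.48, -0.2]
    - [0.3, -0.72, -0.3]
    - [0.4, -0.96, -0.37]
    - [0.4, -0.96, -0.37]
  gripper: [0.35, 0.35, 0.35, 0.35, 0.35]

```text
time_s: 4.35
eef_pos: [453.1, -245.7, 247.5]
tcp_rot: [179.7, 89.8, 157.4]
force: [0.6, 0.9, -0.0]
width: 29.6
```

```bash
cat >> h.py <<'E'
def rel(tx,ty,tz,head):
    "dp/delta_rot numbers from measured pose to TCP pose with tool y heading (deg)"
    o=get_obs();R=toolR();h=np.radians(head)
    y=np.array([np.cos(h),np.sin(h),0]);x=np.array([0,0,-1.]);Rt=np.c_[x,y,np.cross(x,y)]
    rv=Ro.from_matrix(R.T@Rt).as_rotvec(degrees=True)/360
    print(np.round(o['eef_pos'],1),'head',np.round(np.degrees(np.arctan2(R[1,1],R[0,1])),2),'F',np.round(o['force'],1),'t',o['time_s'])
    return np.round(R.T@(np.array([tx,ty,tz])-o['eef_pos'])/200,3),np.round(rv,4)
E
python3 -c "
from h import *
print(rel(455,-331,100,68))"
```

```text
[ 453.1 -245.7  247.5] head 67.71 F [ 0.6  0.9 -0. ] t 4.35
(array([ 0.737, -0.391,  0.173]), array([-0.0008, -0.0005, -0.    ]))
```

Request:
play_rows:
  delta_rot:
    - [0, 0, 0]
    - [0, 0, 0]
    - [0, 0, 0]
    - [0, 0, 0]
    - [0, 0, 0]
  dp:
    - [0.15, -0.2, 0.09]
    - [0.35, -0.39, 0.17]
    - [0.55, -0.39, 0.17]
    - [0.74, -0.39, 0.17]
    - [0.74, -0.39, 0.17]
  gripper: [0.35, 0.35, 0.35, 0.35, 0.35]

```text
time_s: 4.97
eef_pos: [456.0, -325.7, 98.9]
tcp_rot: [157.5, 89.6, 135.6]
force: [-0.2, -0.3, -0.0]
width: 29.8
```

```bash
python3 - <<'E'
from h import *
p,d=snapshot('wrist'); save('wrist3',p);k=calibration('wrist')
np.save('w3.npy',p);np.savez('w3.npz',**k)
print(rel(455,-331,15,68))
a=ortho(k,p,380,530,-360,-210,40,4);save('t40b',a)
E
```

```text
[ 457.3 -326.9  101.1] head 68.13 F [ 0.  -0.4  0.7] t 5.025
(array([ 0.43 , -0.024, -0.002]), array([ 0.0004, -0.0004, -0.0002]))
```

View pics/wrist3.png

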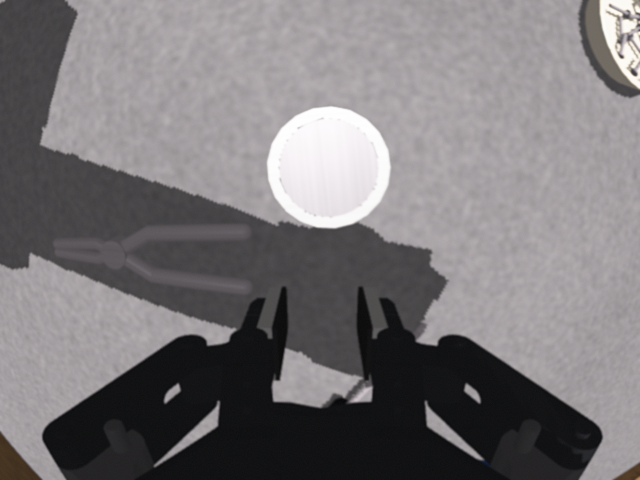

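View pics/t40b.png

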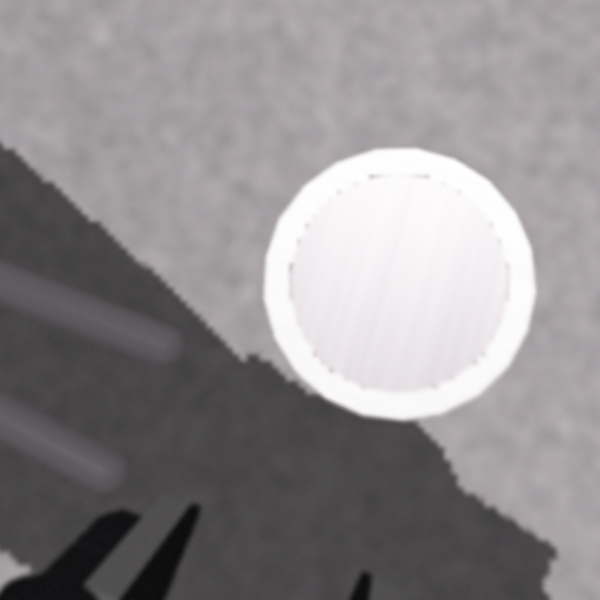

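The tin's top is centred at (328,167), almost in line with the fingers' midpoint at column 322. The pliers' handle ends at (248,232) and (248,287) are left of the fingers. Now I descend.

Request:
play_rows:
  delta_rot:
    - [0, 0, 0]
    - [0, 0, 0]
    - [0, 0, 0]
    - [0, 0, 0]
    - [0, 0, 0]
  dp:
    - [0.14, -0.03, 0.01]
    - [0.28, -0.03, 0.01]
    - [0.43, -0.03, 0.01]
    - [0.43, -0.03, 0.01]
    - [0.43, -0.03, 0.01]
  gripper: [0.35, 0.35, 0.35, 0.35, 0.35]

```text
time_s: 5.65
eef_pos: [459.1, -335.3, 17.7]
tcp_rot: [-19.8, 89.8, -41.7]
force: [0.4, 0.2, 1.0]
width: 30.2
```

```bash
python3 - <<'E'
from h import *
p,d=snapshot('wrist');k=calibration('wrist')
k=calibration('wrist');p,d=snapshot('wrist'); save('wrist4',p)
np.save('w4.npy',p);np.savez('w4.npz',**k)
print(rel(455,-331,15,68))
a=ortho(k,p,400,550,-350,-200,40,4);save('t40c',a)
E
```

```text
[ 459.1 -335.5   17.7] head 68.11 F [0.6 0.5 0.2] t 5.75
(array([ 0.013,  0.013, -0.027]), array([0.0003, 0.0006, 0.0002]))
```

View pics/wrist4.png

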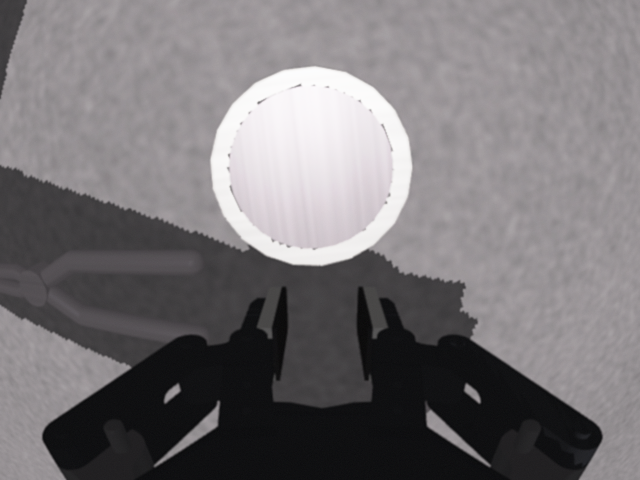

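View pics/t40c.png

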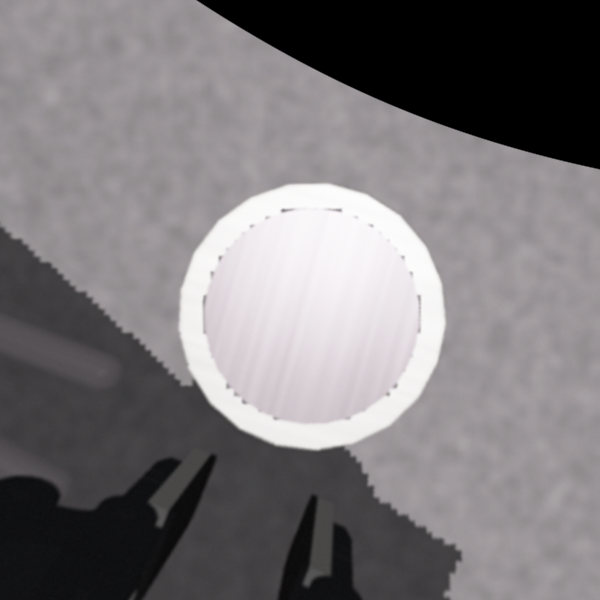

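The tin is at (478,-279) with the arm settled, about 18 mm ahead of contact. I'll compute path waypoints in tool units.

```bash
cat > plan.py <<'E'
import sys
from h import *
def path(tin,h0,G,yaw,ve,a0=60,a1=80,vend=155,uend=3):
    y=np.radians(yaw);u=np.array([np.cos(y),np.sin(y)]);v=np.array([-np.sin(y),np.cos(y)])
    P0=np.array(tin);P3=G+ve*v;P1=P0+a0*np.array([np.cos(np.radians(h0)),np.sin(np.radians(h0))]);P2=P3-a1*v
    t=np.linspace(0,1,400)[:,None]
    B=(1-t)**3*P0+3*t*(1-t)**2*P1+3*t*t*(1-t)*P2+t**3*P3
    S=P3+np.linspace(0.5,vend-ve,400)[:,None]*v
    return np.r_[B,S]
def rows(pts,L,step,n,z,off=0,lead=0):
    d=np.diff(pts,axis=0);s=np.r_[0,np.cumsum(np.hypot(*d.T))];hd=np.unwrap(np.arctan2(*d.T[::-1]));hd=np.r_[hd,hd[-1]]
    for i in range(1,n+1):
        q=off+i*step;qq=np.clip(q,0,s[-1])
        c=np.array([np.interp(qq,s,pts[:,0]),np.interp(qq,s,pts[:,1])]);h=np.interp(qq,s,hd)
        e=np.array([np.cos(h),np.sin(h)])
        T=c-(L-min(q,0))*e if q<0 else c-L*e
        dp,dr=rel_q(T[0],T[1],z,np.degrees(h))
        print('tin',np.round(c),'h',round(np.degrees(h),1),'TCP',np.round(T),'dp',dp.tolist(),'rot',dr.tolist())
def rel_q(*a):
    import io,contextlib
    with contextlib.redirect_stdout(io.StringIO()): return rel(*a)
G=np.array([541.5,-18.7]);YAW=8.7
E
python3 - <<'E'
from plan import *
pts=path((478,-279),62,G,YAW,-105)
rows(pts,41.5,8,32,16,off=-20)
E
```

```text
tin [ 478. -279.] h 61.9 TCP [ 453. -326.] dp [0.008, 0.032, -0.047] rot [0.0173, 0.0006, 0.0002]
tin [ 478. -279.] h 61.9 TCP [ 457. -319.] dp [0.008, 0.071, -0.042] rot [0.0173, 0.0006, 0.0002]
tin [ 480. -275.] h 60.1 TCP [ 459. -311.] dp [0.008, 0.112, -0.044] rot [0.0224, 0.0006, 0.0002]
tin [ 484. -269.] h 56.7 TCP [ 461. -303.] dp [0.008, 0.153, -0.049] rot [0.0316, 0.0006, 0.0002]
tin [ 489. -262.] h 53.9 TCP [ 464. -296.] dp [0.008, 0.195, -0.051] rot [0.0396, 0.0006, 0.0002]
tin [ 494. -256.] h 51.5 TCP [ 468. -288.] dp [0.008, 0.235, -0.048] rot [0.046, 0.0006, 0.0001]
tin [ 499. -250.] h 49.8 TCP [ 472. -281.] dp [0.008, 0.276, -0.042] rot [0.051, 0.0006, 0.0001]
tin [ 504. -244.] h 48.5 TCP [ 476. -275.] dp [0.008, 0.315, -0.034] rot [0.0544, 0.0006, 0.0001]
tin [ 509. -238.] h 47.8 TCP [ 481. -268.] dp [0.008, 0.353, -0.022] rot [0.0563, 0.0006, 0.0001]
tin [ 515. -232.] h 47.7 TCP [ 487. -262.] dp [0.008, 0.391, -0.009] rot [0.0567, 0.0006, 0.0001]
tin [ 520. -226.] h 48.2 TCP [ 492. -257.] dp [0.008, 0.428, 0.007] rot [0.0554, 0.0006, 0.0001]
tin [ 525. -220.] h 49.2 
[... 1300 characters left out ...]
8] rot [-0.0827, 0.0005, 0.0004]
tin [ 557. -117.] h 98.7 TCP [ 563. -158.] dp [0.007, 1.017, 0.15] rot [-0.085, 0.0005, 0.0004]
tin [ 555. -109.] h 98.7 TCP [ 562. -150.] dp [0.007, 1.052, 0.13] rot [-0.085, 0.0005, 0.0004]
tin [ 554. -101.] h 98.7 TCP [ 560. -142.] dp [0.007, 1.086, 0.109] rot [-0.085, 0.0005, 0.0004]
tin [553. -93.] h 98.7 TCP [ 559. -134.] dp [0.007, 1.121, 0.089] rot [-0.085, 0.0005, 0.0004]
tin [552. -85.] h 98.7 TCP [ 558. -126.] dp [0.007, 1.155, 0.069] rot [-0.085, 0.0005, 0.0004]
tin [550. -77.] h 98.7 TCP [ 557. -118.] dp [0.007, 1.19, 0.048] rot [-0.085, 0.0005, 0.0004]
tin [549. -69.] h 98.7 TCP [ 556. -110.] dp [0.007, 1.224, 0.028] rot [-0.085, 0.0005, 0.0004]
```

```bash
python3 - <<'E'
from plan import *
pts=path((478,-279),60,G,YAW,-95,50,60)
rows(pts,41.5,8,10,16,off=-20)
E
```

```text
tin [ 478. -279.] h 59.9 TCP [ 451. -325.] dp [0.008, 0.033, -0.056] rot [0.0227, 0.0006, 0.0002]
tin [ 478. -279.] h 59.9 TCP [ 455. -318.] dp [0.008, 0.072, -0.05] rot [0.0227, 0.0006, 0.0002]
tin [ 480. -276.] h 58.8 TCP [ 459. -311.] dp [0.008, 0.113, -0.048] rot [0.026, 0.0006, 0.0002]
tin [ 484. -269.] h 57.0 TCP [ 462. -304.] dp [0.008, 0.153, -0.047] rot [0.0308, 0.0006, 0.0002]
tin [ 489. -262.] h 55.9 TCP [ 465. -296.] dp [0.008, 0.193, -0.043] rot [0.034, 0.0006, 0.0002]
tin [ 493. -256.] h 55.2 TCP [ 470. -290.] dp [0.008, 0.233, -0.037] rot [0.0359, 0.0006, 0.0002]
tin [ 498. -249.] h 54.8 TCP [ 474. -283.] dp [0.008, 0.272, -0.029] rot [0.0368, 0.0006, 0.0002]
tin [ 502. -242.] h 54.8 TCP [ 478. -276.] dp [0.008, 0.311, -0.02] rot [0.0371, 0.0006, 0.0002]
tin [ 507. -236.] h 54.9 TCP [ 483. -270.] dp [0.008, 0.35, -0.011] rot [0.0367, 0.0006, 0.0002]
tin [ 512. -229.] h 55.3 TCP [ 488. -263.] dp [0.008, 0.388, -0.0] rot [0.0357, 0.0006, 0.0002]
```

Request:
play_rows:
  delta_rot:
    - [0.01, 0, 0]
    - [0.02, 0, 0]
    - [0.026, 0, 0]
    - [0.031, 0, 0]
    - [0.034, 0, 0]
  dp:
    - [0.008, 0.03, -0.03]
    - [0.008, 0.072, -0.048]
    - [0.008, 0.113, -0.048]
    - [0.008, 0.153, -0.047]
    - [0.008, 0.193, -0.043]
  gripper: [0.35, 0.35, 0.35, 0.35, 0.35]

```text
time_s: 6.38
eef_pos: [464.7, -296.1, 15.2]
tcp_rot: [-27.4, 89.8, -61.6]
force: [-1.0, -1.9, 2.4]
width: 29.7
```

```bash
cat > look.py <<'E'
import sys
from plan import *
def look(n,ref=None,show=True):
    snapshot('wrist') # let it settle
    k=calibration('wrist');p,d=snapshot('wrist');o=get_obs();np.save(n+'.npy',p);np.savez(n+'.npz',**k);save(n,p)
    x,y,z=o['eef_pos'];R=toolR();h=np.degrees(np.arctan2(R[1,1],R[0,1]))
    tr=trace('wrist','tin')
    res=None
    if tr:
        t=tr[0];print('conf',round(t['confidence'],2),'rect',t['rect'])
        m=t['pixels'].astype(np.uint8)
        c=max(cv2.findContours(m,0,cv2.CHAIN_APPROX_NONE)[0],key=cv2.contourArea)[:,0,:]
        W=np.array([wray(k,q,40)[:2] for q in c[::2]])
        # robust circle r=34 fit
        from scipy.optimize import least_squares
        f=least_squares(lambda a:np.hypot(W[:,0]-a[0],W[:,1]-a[1])-34,W.mean(0),loss='soft_l1',f_scale=1)
        res=f.x;print('tin',np.round(res,1),'rms',round(float(np.sqrt(np.mean(f.fun**2))),2))
        dd=res-[x,y];e=np.array([np.cos(np.radians(h)),np.sin(np.radians(h))])
        print('ahead',round(dd@e,1),'left',round(dd@np.array([-e[1],e[0]]),1))
        yw=np.radians(YAW);g=res-G;print('gap coords u',round(g@[np.cos(yw),np.sin(yw)],1),'v',round(g@[-np.sin(yw),np.cos(yw)],1))
    print('TCP',np.round(o['eef_pos'],1),'head',round(h,1),'F',np.round(o['force'],1),'t',round(o['time_s'],2))
    return res
E
python3 -c "
from look import *
look('l1')"
```

```text
conf 0.92 rect [224.5, 124.3, 196.9, 194.5]
tin [ 488.5 -261.4] rms 1.07
ahead 41.2 left -0.5
gap coords u -89.1 v -231.9
TCP [ 465.  -295.2   14.8] head 55.9 F [-0.2 -1.2  0.7] t 6.47
```

View pics/l1.png

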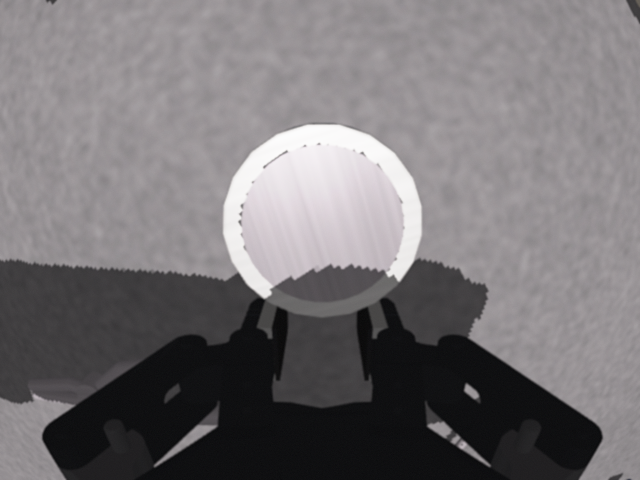

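The tin sits in the cradle at (322,220), 41 mm ahead of the TCP as predicted. Continuing.

```bash
python3 - <<'E'
from plan import *
pts=path((488.5,-261.4),55,G,YAW,-95,50,60)
rows(pts,41.3,9,15,16)
E
```

```text
tin [ 494. -254.] h 53.8 TCP [ 469. -287.] dp [-0.008, 0.045, -0.003] rot [0.006, 0.0003, -0.0001]
tin [ 499. -247.] h 53.1 TCP [ 474. -280.] dp [-0.007, 0.091, -0.003] rot [0.0078, 0.0003, -0.0001]
tin [ 505. -240.] h 52.9 TCP [ 480. -273.] dp [-0.007, 0.136, -0.002] rot [0.0083, 0.0003, -0.0001]
tin [ 510. -232.] h 53.1 TCP [ 485. -266.] dp [-0.007, 0.18, 0.001] rot [0.0077, 0.0003, -0.0001]
tin [ 515. -225.] h 53.7 TCP [ 491. -259.] dp [-0.007, 0.225, 0.005] rot [0.0062, 0.0003, -0.0001]
tin [ 521. -218.] h 54.6 TCP [ 497. -252.] dp [-0.007, 0.27, 0.01] rot [0.0037, 0.0003, -0.0]
tin [ 526. -211.] h 55.8 TCP [ 503. -245.] dp [-0.007, 0.315, 0.015] rot [0.0002, 0.0003, -0.0]
tin [ 531. -203.] h 57.4 TCP [ 508. -238.] dp [-0.007, 0.36, 0.02] rot [-0.0042, 0.0003, -0.0]
tin [ 535. -195.] h 59.4 TCP [ 514. -231.] dp [-0.007, 0.405, 0.025] rot [-0.0096, 0.0003, -0.0]
tin [ 540. -188.] h 61.7 TCP [ 520. -224.] dp [-0.007, 0.451, 0.03] rot [-0.0161, 0.0003, -0.0]
tin [ 544. -180.] h 64.4 TCP [ 526. -217.] dp [-0.007, 0.497, 0.035] rot [-0.0237, 0.0003, -0.0]
tin [ 548. -171.] h 67.6 TCP [ 532. -210.] dp [-0.007, 0.543, 0.038] rot [-0.0326, 0.0003, -0.0]
tin [ 551. -163.] h 71.3 TCP [ 538. -202.] dp [-0.007, 0.59, 0.04] rot [-0.0427, 0.0003, -0.0]
tin [ 553. -154.] h 75.4 TCP [ 543. -194.] dp [-0.007, 0.637, 0.041] rot [-0.0541, 0.0003, -0.0]
tin [ 555. -146.] h 79.9 TCP [ 548. -186.] dp [-0.007, 0.685, 0.04] rot [-0.0667, 0.0003, 0.0]
```

Request:
play_rows:
  delta_rot:
    - [0.006, 0, 0]
    - [0.008, 0, 0]
    - [0.008, 0, 0]
    - [0.008, 0, 0]
    - [0.006, 0, 0]
  dp:
    - [-0.003, 0.045, -0.003]
    - [-0.003, 0.091, -0.003]
    - [-0.003, 0.136, -0.002]
    - [-0.003, 0.18, 0.001]
    - [-0.003, 0.225, 0.005]
  gripper: [0.35, 0.35, 0.35, 0.35, 0.35]

```text
time_s: 7.15
eef_pos: [490.4, -258.3, 14.4]
tcp_rot: [-39.3, 90.0, -75.5]
force: [-0.7, -1.5, 1.3]
width: 29.9
```

```bash
python3 - <<'E'
from look import *
t=look('l2')
pts=path(t,54.5,G,YAW,-95,45,60)
rows(pts,41.3,9,10,16)
E
```

```text
conf 0.82 rect [223.0, 125.6, 200.2, 192.8]
tin [ 515.7 -224.4] rms 0.86
ahead 41.4 left -0.6
gap coords u -56.6 v -199.4
TCP [ 490.8 -257.4   14.3] head 53.8 F [ 0.3 -0.  -0.1] t 7.25
tin [ 521. -217.] h 53.1 TCP [ 496. -250.] dp [-0.009, 0.048, 0.001] rot [0.0019, -0.0, -0.0001]
tin [ 527. -210.] h 52.4 TCP [ 501. -243.] dp [-0.009, 0.093, -0.001] rot [0.0039, -0.0, -0.0001]
tin [ 532. -203.] h 52.6 TCP [ 507. -236.] dp [-0.009, 0.138, 0.001] rot [0.0033, -0.0, -0.0001]
tin [ 537. -196.] h 54.0 TCP [ 513. -229.] dp [-0.009, 0.183, 0.007] rot [-0.0007, -0.0, -0.0001]
tin [ 543. -188.] h 56.9 TCP [ 520. -223.] dp [-0.009, 0.228, 0.016] rot [-0.0087, -0.0, -0.0002]
tin [ 547. -181.] h 61.3 TCP [ 527. -217.] dp [-0.009, 0.274, 0.028] rot [-0.021, -0.0, -0.0002]
tin [ 551. -172.] h 67.0 TCP [ 535. -210.] dp [-0.009, 0.322, 0.04] rot [-0.0368, -0.0, -0.0002]
tin [ 554. -164.] h 73.4 TCP [ 542. -204.] dp [-0.009, 0.372, 0.049] rot [-0.0544, 0.0, -0.0002]
tin [ 556. -155.] h 79.6 TCP [ 549. -196.] dp [-0.009, 0.422, 0.053] rot [-0.0717, 0.0, -0.0002]
tin [ 557. -146.] h 85.1 TCP [ 554. -187.] dp [-0.009, 0.471, 0.049] rot [-0.0871, 0.0, -0.0002]
```

Request:
play_rows:
  delta_rot:
    - [0.002, 0, 0]
    - [0.004, 0, 0]
    - [0.003, 0, 0]
    - [-0.001, 0, 0]
    - [-0.009, 0, 0]
  dp:
    - [-0.004, 0.048, 0.001]
    - [-0.004, 0.093, -0.001]
    - [-0.004, 0.138, 0.001]
    - [-0.004, 0.183, 0.007]
    - [-0.004, 0.228, 0.016]
  gripper: [0.35, 0.35, 0.35, 0.35, 0.35]

```text
time_s: 7.92
eef_pos: [520.1, -223.2, 15.1]
tcp_rot: [-15.2, 90.0, -48.1]
force: [-0.3, -0.8, -1.1]
width: 30.0
```

```bash
python3 - <<'E'
from look import *
t=look('l3')
pts=path(t,60,G,YAW,-95,35,45)
rows(pts,41.3,8,10,16)
E
```

```text
conf 0.95 rect [222.8, 123.6, 198.6, 193.0]
tin [ 543.4 -187.9] rms 0.89
ahead 41.7 left -0.1
gap coords u -23.8 v -167.6
TCP [ 520.7 -222.9   15.2] head 57.1 F [ 0.4  0.8 -0.9] t 8.03
tin [ 547. -181.] h 60.0 TCP [ 527. -217.] dp [-0.004, 0.045, 0.01] rot [-0.0083, 0.0001, -0.0001]
tin [ 551. -174.] h 61.2 TCP [ 531. -210.] dp [-0.004, 0.085, 0.012] rot [-0.0117, 0.0001, -0.0001]
tin [ 555. -167.] h 65.3 TCP [ 538. -204.] dp [-0.004, 0.126, 0.022] rot [-0.023, 0.0001, -0.0001]
tin [ 558. -159.] h 74.0 TCP [ 546. -199.] dp [-0.004, 0.172, 0.044] rot [-0.0471, 0.0001, -0.0001]
tin [ 559. -152.] h 84.5 TCP [ 555. -193.] dp [-0.004, 0.224, 0.064] rot [-0.0765, 0.0001, -0.0]
tin [ 560. -144.] h 91.8 TCP [ 561. -185.] dp [-0.004, 0.271, 0.066] rot [-0.0967, 0.0001, -0.0]
tin [ 559. -136.] h 95.6 TCP [ 563. -177.] dp [-0.004, 0.311, 0.053] rot [-0.1072, 0.0001, -0.0]
tin [ 558. -128.] h 97.4 TCP [ 563. -169.] dp [-0.004, 0.346, 0.032] rot [-0.1123, 0.0001, -0.0]
tin [ 557. -120.] h 98.3 TCP [ 563. -161.] dp [-0.004, 0.379, 0.009] rot [-0.1148, 0.0001, -0.0]
tin [ 556. -112.] h 98.7 TCP [ 562. -153.] dp [-0.004, 0.41, -0.017] rot [-0.1158, 0.0001, -0.0]
```

View pics/l3.png

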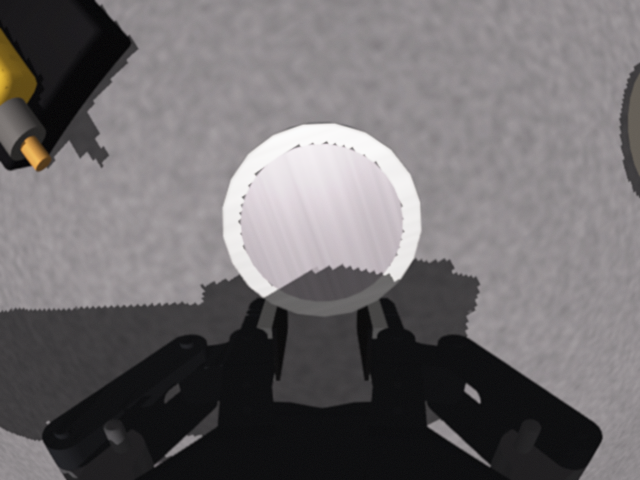

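The tin is still centred in the cradle at (322,220). The dock is at upper left, with its corner at (133,44). I'll use a gentler turn.

```bash
python3 - <<'E'
from plan import *
pts=path((543.4,-187.9),60,G,YAW,-90,28,40)
rows(pts,41.5,7,11,16)
E
```

```text
tin [ 547. -182.] h 62.2 TCP [ 527. -218.] dp [-0.004, 0.039, 0.017] rot [-0.0143, 0.0001, -0.0001]
tin [ 550. -176.] h 65.3 TCP [ 533. -213.] dp [-0.004, 0.076, 0.024] rot [-0.0229, 0.0001, -0.0001]
tin [ 553. -169.] h 69.4 TCP [ 538. -208.] dp [-0.004, 0.113, 0.033] rot [-0.0344, 0.0001, -0.0001]
tin [ 555. -162.] h 74.3 TCP [ 544. -202.] dp [-0.004, 0.151, 0.041] rot [-0.048, 0.0001, -0.0001]
tin [ 556. -156.] h 79.5 TCP [ 549. -196.] dp [-0.004, 0.19, 0.047] rot [-0.0623, 0.0001, -0.0001]
tin [ 557. -149.] h 84.3 TCP [ 553. -190.] dp [-0.004, 0.229, 0.048] rot [-0.0758, 0.0001, -0.0]
tin [ 558. -142.] h 88.4 TCP [ 557. -183.] dp [-0.004, 0.267, 0.044] rot [-0.0872, 0.0001, -0.0]
tin [ 558. -135.] h 91.7 TCP [ 559. -176.] dp [-0.004, 0.303, 0.035] rot [-0.0963, 0.0001, -0.0]
tin [ 557. -128.] h 94.2 TCP [ 561. -169.] dp [-0.004, 0.337, 0.022] rot [-0.1034, 0.0001, -0.0]
tin [ 557. -121.] h 96.2 TCP [ 561. -162.] dp [-0.004, 0.369, 0.006] rot [-0.1089, 0.0001, -0.0]
tin [ 556. -114.] h 97.7 TCP [ 562. -155.] dp [-0.004, 0.399, -0.013] rot [-0.113, 0.0001, -0.0]
```

Request:
play_rows:
  delta_rot:
    - [-0.014, 0, 0]
    - [-0.023, 0, 0]
    - [-0.034, 0, 0]
    - [-0.048, 0, 0]
    - [-0.062, 0, 0]
  dp:
    - [-0.002, 0.039, 0.017]
    - [-0.002, 0.076, 0.024]
    - [-0.002, 0.113, 0.033]
    - [-0.002, 0.151, 0.041]
    - [-0.002, 0.19, 0.047]
  gripper: [0.35, 0.35, 0.35, 0.35, 0.35]

```text
time_s: 8.7
eef_pos: [548.4, -197.3, 15.6]
tcp_rot: [-58.1, 90.0, -68.7]
force: [0.7, -1.1, -0.3]
width: 29.9
```

```bash
python3 - <<'E'
from look import *
t=look('l4')
pts=path(t,80,G,YAW,-95,15,20)
rows(pts,41.5,7,6,16)
E
```

```text
conf 0.63 rect [221.0, 121.7, 201.6, 198.7]
tin [ 556.2 -156.2] rms 0.76
ahead 41.2 left 0.1
gap coords u -6.3 v -138.2
TCP [ 548.6 -196.8   15.6] head 79.3 F [-0.1  0.1 -0.8] t 8.8
tin [ 557. -149.] h 82.5 TCP [ 552. -190.] dp [-0.002, 0.035, 0.012] rot [-0.0092, 0.0, -0.0]
tin [ 558. -142.] h 86.4 TCP [ 555. -184.] dp [-0.002, 0.071, 0.023] rot [-0.0201, 0.0, -0.0]
tin [ 558. -135.] h 90.9 TCP [ 559. -177.] dp [-0.002, 0.109, 0.033] rot [-0.0325, 0.0, -0.0]
tin [ 558. -128.] h 94.5 TCP [ 561. -170.] dp [-0.002, 0.146, 0.037] rot [-0.0426, 0.0, -0.0]
tin [ 557. -121.] h 97.0 TCP [ 562. -163.] dp [-0.002, 0.182, 0.036] rot [-0.0494, 0.0, -0.0]
tin [ 556. -114.] h 98.4 TCP [ 562. -155.] dp [-0.002, 0.217, 0.03] rot [-0.0535, 0.0, -0.0]
```

View pics/l4.png

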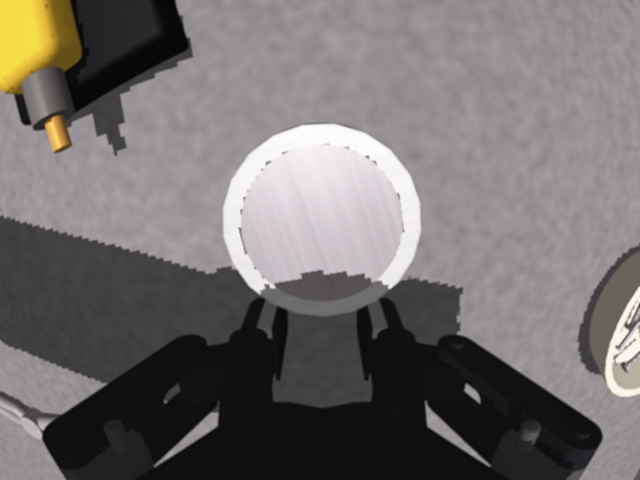

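The tin is centred, with the dock's corner at (188,45). Continuing the turn.

Request:
play_rows:
  delta_rot:
    - [-0.009, 0, 0]
    - [-0.02, 0, 0]
    - [-0.032, 0, 0]
    - [-0.043, 0, 0]
    - [-0.049, 0, 0]
  dp:
    - [0, 0.035, 0.012]
    - [0, 0.071, 0.023]
    - [0, 0.109, 0.033]
    - [0, 0.146, 0.037]
    - [0, 0.182, 0.036]
  gripper: [0.35, 0.35, 0.35, 0.35, 0.35]

```text
time_s: 9.48
eef_pos: [562.0, -162.9, 15.6]
tcp_rot: [-86.5, 90.0, -79.6]
force: [0.9, -1.5, -0.4]
width: 29.8
```

```bash
python3 - <<'E'
from look import *
t=look('l5')
k=dict(np.load('l5.npz'));p=np.load('l5.npy')
for z in (30,45):
    a=ortho(k,p,450,650,-130,70,z,3)
    for i in range(0,600,75): cv2.line(a,(i,0),(i,600),(0,255,255),1); cv2.putText(a,str(int(450+i/3)),(i+2,595),0,.4,(255,0,0)); cv2.line(a,(0,i),(600,i),(0,255,255),1); cv2.putText(a,str(int(70-i/3)),(2,i+12),0,.4,(255,0,0))
    save('l5o%d'%z,a)
E
```

```text
conf 0.82 rect [223.8, 122.5, 199.2, 195.2]
tin [ 556.7 -121.2] rms 0.92
ahead 41.2 left 0.3
gap coords u -0.5 v -103.6
TCP [ 561.9 -162.    15.5] head 96.9 F [-0.8 -0.6 -1. ] t 9.57
```

View pics/l5.png

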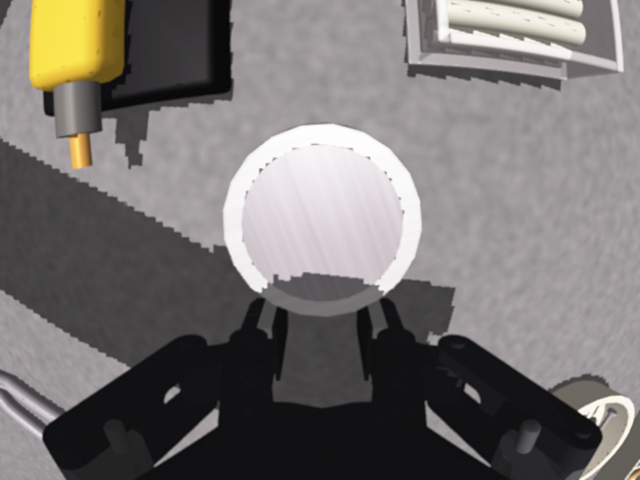

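View pics/l5o30.png

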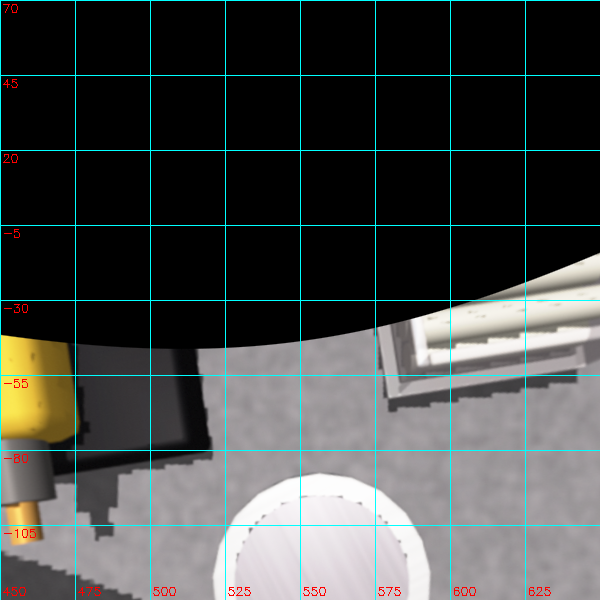

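View pics/l5o45.png

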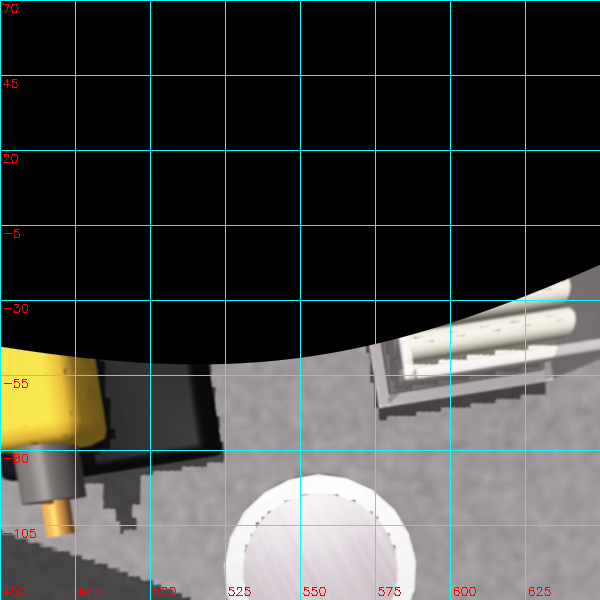

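```bash
python3 - <<'E'
from plan import *
k=dict(np.load('l5.npz'));p=np.load('l5.npy')
yw=np.radians(YAW);u=np.array([np.cos(yw),np.sin(yw)]);v=np.array([-u[1],u[0]])
for n,q,z in (('dock base',(232,97),0),('caddy base',(408,65),0),('caddy top',(441,40),45)):
    w=wray(k,q,z)[:2];print(n,w,(w-G)@u,(w-G)@v)
c=cv2.resize(p[:110,180:460],None,fx=2.8,fy=2.8,interpolation=cv2.INTER_CUBIC);save('l5c',c)
E
```

```text
dock base [513.26537388 -79.97956592] -37.178952725051666 -56.30368359355244
caddy base [585.54758306 -56.93769211] 37.756901906498626 -44.46039844280403
caddy top [585.69836815 -56.05916895] 38.03883818959879 -43.61479153967786
```

View pics/l5c.png

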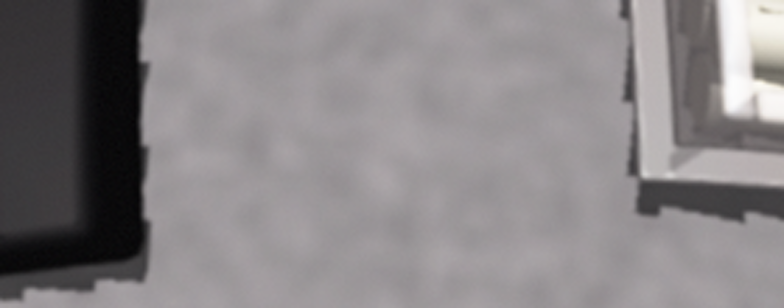

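The gap's corners measure u = -37.2 and +37.8 at the counter, so the gap estimate holds to 0.3 mm. The tin is at u = -0.5. Next is the straight push through.

```bash
cat > st.py <<'E'
from look import *
def straight(v0,step,n,u=0.2,z=15.5,L=41.3):
    yw=np.radians(YAW);U=np.array([np.cos(yw),np.sin(yw)]);V=np.array([-U[1],U[0]])
    for i in range(1,n+1):
        T=G+u*U+(v0+i*step-L)*V
        dp,dr=rel_q(T[0],T[1],z,90+YAW); print(v0+i*step,np.round(T),dp.tolist(),dr.tolist())
E
python3 -c "
from st import *
straight(-103.6,8,5)"
```

```text
-95.6 [ 562. -154.] [0.0, 0.041, 0.008] [-0.0051, -0.0, -0.0]
-87.6 [ 561. -146.] [0.0, 0.081, 0.007] [-0.0051, -0.0, -0.0]
-79.6 [ 560. -138.] [0.0, 0.121, 0.005] [-0.0051, -0.0, -0.0]
-71.6 [ 559. -130.] [0.0, 0.161, 0.004] [-0.0051, -0.0, -0.0]
-63.599999999999994 [ 558. -122.] [0.0, 0.201, 0.003] [-0.0051, -0.0, -0.0]
```

Request:
play_rows:
  delta_rot:
    - [-0.005, 0, 0]
    - [-0.005, 0, 0]
    - [-0.005, 0, 0]
    - [-0.005, 0, 0]
    - [-0.005, 0, 0]
  dp:
    - [0, 0.041, 0.008]
    - [0, 0.081, 0.007]
    - [0, 0.121, 0.005]
    - [0, 0.161, 0.004]
    - [0, 0.201, 0.003]
  gripper: [0.35, 0.35, 0.35, 0.35, 0.35]

```text
time_s: 10.25
eef_pos: [557.7, -122.0, 15.5]
tcp_rot: [-93.5, 90.0, -84.8]
force: [0.7, -1.3, 0.1]
width: 29.4
```

```bash
python3 -c "
from st import *
look('l6')
straight(-63.6,8,5)"
```

```text
conf 0.9 rect [222.3, 121.9, 200.8, 197.1]
tin [550.9 -80.4] rms 0.95
ahead 41.4 left 0.2
gap coords u -0.0 v -62.4
TCP [ 557.4 -121.2   15.4] head 98.8 F [-0.9  0.   0.3] t 10.35
-55.6 [ 556. -114.] [-0.0, 0.036, -0.0] [0.0001, -0.0, -0.0001]
-47.6 [ 555. -107.] [-0.0, 0.076, -0.0] [0.0001, -0.0, -0.0001]
-39.6 [554. -99.] [-0.0, 0.116, -0.0] [0.0001, -0.0, -0.0001]
-31.6 [553. -91.] [-0.0, 0.156, 0.0] [0.0001, -0.0, -0.0001]
-23.6 [552. -83.] [-0.0, 0.196, 0.0] [0.0001, -0.0, -0.0001]
```

View pics/l6.png

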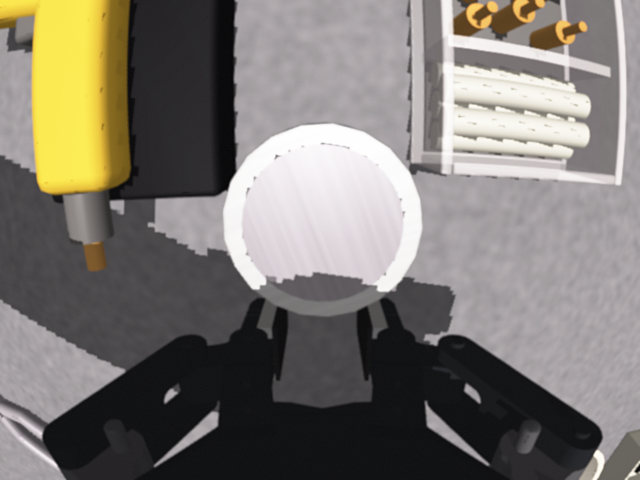

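The tin is entering centred: the dock's edge is at column 235, the caddy's at 412, and the tin's centre at 322. Before the hand goes in, I'll check the height of the gripper's linkage against the caddy (45 mm) and the gun (55 mm).

```bash
python3 - <<'E'
from look import *
k=calibration('wrist');p,d=snapshot('wrist');K=k['K'];T=k['cam_to_world']
v,u=np.mgrid[250:480:2,20:630:2];z=d[v,u]
x=(u-K[0,2])/K[0,0];y=(v-K[1,2])/K[1,1];r=np.hypot(x,y);s=np.tan(r)/np.maximum(r,1e-9)
P=np.stack([x*s*z,y*s*z,z],-1)@T[:3,:3].T+T[:3,3]
o=get_obs();R=toolR();Q=(P-o['eef_pos'])@R  # tool coords
dark=(p[v,u].max(-1)<60)&(z>0)&(r<1.4)&(Q[...,0]<-2)&(Q[...,0]>-140)
lat=Q[...,2]
for a in range(-90,90,10):
    m=dark&(lat>=a)&(lat<a+10)
    if m.sum()>5: print(a,m.sum(),'lowest z',round(P[...,2][m].min(),1), 'p2',round(np.percentile(P[...,2][m],2),1))
p,_=snapshot('scene');save('s6',cv2.resize(p[150:330,220:460],None,fx=3,fy=3,interpolation=cv2.INTER_CUBIC))
E
```

```text
-70 190 lowest z 96.9 p2 97.9
-60 1112 lowest z 72.0 p2 80.1
-50 1920 lowest z 60.0 p2 67.5
-40 761 lowest z 56.5 p2 59.5
-30 950 lowest z 21.8 p2 27.7
-20 1706 lowest z 21.6 p2 33.4
-10 952 lowest z 87.0 p2 88.8
0 1012 lowest z 87.3 p2 88.9
10 1691 lowest z 21.8 p2 33.7
20 877 lowest z 21.2 p2 27.6
30 789 lowest z 56.9 p2 59.6
40 1818 lowest z 60.8 p2 68.2
50 1069 lowest z 75.6 p2 82.0
60 117 lowest z 96.2 p2 100.1
```

View pics/s6.png

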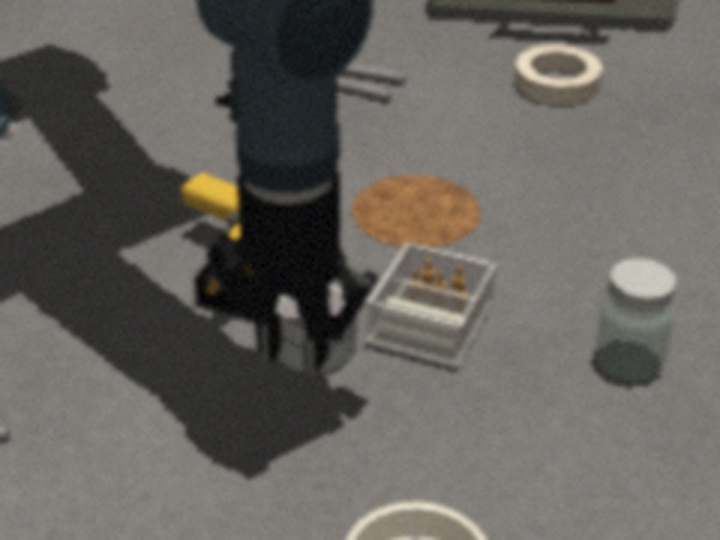

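Outside ±30 mm the linkage stays at or above 56 mm, so it clears the caddy (45 mm). At the gun's offset (69 mm or more) it is about 96 mm high. Safe to push on.

Request:
play_rows:
  delta_rot:
    - [0, 0, 0]
    - [0, 0, 0]
    - [0, 0, 0]
    - [0, 0, 0]
    - [0, 0, 0]
  dp:
    - [0, 0.036, 0]
    - [0, 0.076, 0]
    - [0, 0.116, 0]
    - [0, 0.156, 0]
    - [0, 0.196, 0]
  gripper: [0.35, 0.35, 0.35, 0.35, 0.35]

```text
time_s: 11.12
eef_pos: [551.7, -83.2, 15.5]
tcp_rot: [-118.1, 90.0, -109.4]
force: [0.7, -0.8, -0.0]
width: 29.9
```

```bash
python3 -c "
from st import *
look('l7')
straight(-23.6,7,5)"
```

```text
conf 0.73 rect [224.1, 121.4, 198.3, 195.8]
tin [544.9 -41.6] rms 0.94
ahead 41.4 left 0.2
gap coords u -0.1 v -23.1
TCP [551.5 -82.5  15.4] head 98.8 F [-0.2 -0.8  0.2] t 11.22
-16.6 [550. -76.] [-0.0, 0.036, -0.0] [0.0001, -0.0, -0.0001]
-9.600000000000001 [549. -69.] [-0.0, 0.071, -0.0] [0.0001, -0.0, -0.0001]
-2.6000000000000014 [548. -62.] [-0.0, 0.106, -0.0] [0.0001, -0.0, -0.0001]
4.399999999999999 [547. -55.] [-0.0, 0.141, -0.0] [0.0001, -0.0, -0.0001]
11.399999999999999 [546. -48.] [-0.0, 0.176, -0.0] [0.0001, -0.0, -0.0001]
```

View pics/l7.png

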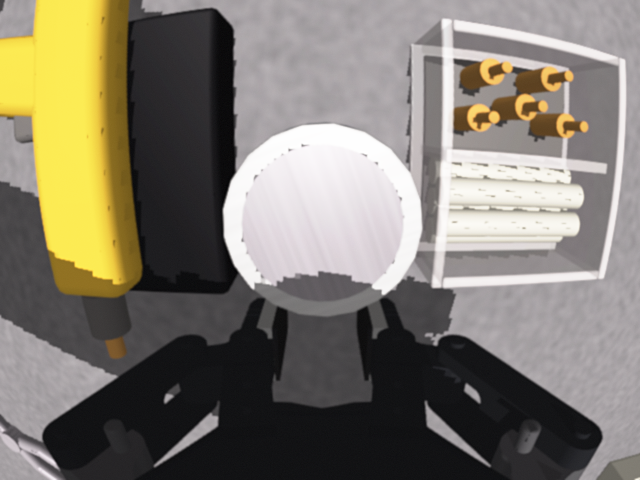

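The tin is in the gap at (322,220) between the walls at columns 235 and 411, and forces are about 1 N.

Request:
play_rows:
  delta_rot:
    - [0, 0, 0]
    - [0, 0, 0]
    - [0, 0, 0]
    - [0, 0, 0]
    - [0, 0, 0]
  dp:
    - [0, 0.036, 0]
    - [0, 0.071, 0]
    - [0, 0.106, 0]
    - [0, 0.141, 0]
    - [0, 0.176, 0]
  gripper: [0.35, 0.35, 0.35, 0.35, 0.35]

```text
time_s: 11.9
eef_pos: [546.5, -48.5, 15.5]
tcp_rot: [-68.8, 90.0, -60.1]
force: [0.1, -0.8, -1.2]
width: 30.0
```

```bash
python3 -c "
from st import *
look('l8')
straight(11.4,8,5)"
```

```text
conf 0.7 rect [221.4, 124.4, 201.3, 191.3]
tin [539.7  -7.1] rms 1.02
ahead 41.3 left 0.3
gap coords u -0.1 v 11.8
TCP [546.2 -47.9  15.4] head 98.8 F [ 1.1  0.1 -0.6] t 12.0
19.4 [545. -40.] [-0.0, 0.04, -0.0] [0.0001, -0.0, -0.0001]
27.4 [544. -32.] [-0.0, 0.08, -0.0] [0.0001, -0.0, -0.0001]
35.4 [543. -25.] [-0.0, 0.12, -0.0] [0.0001, -0.0, -0.0001]
43.4 [541. -17.] [-0.0, 0.16, -0.0] [0.0001, -0.0, -0.0001]
51.4 [540.  -9.] [-0.0, 0.2, -0.0] [0.0001, -0.0, -0.0001]
```

Step 1's conditions are met at u -0.1, and v has run from -23 to +12.

Request:
play_rows:
  delta_rot:
    - [0, 0, 0]
    - [0, 0, 0]
    - [0, 0, 0]
    - [0, 0, 0]
    - [0, 0, 0]
  dp:
    - [0, 0.04, 0]
    - [0, 0.08, 0]
    - [0, 0.12, 0]
    - [0, 0.16, 0]
    - [0, 0.2, 0]
  gripper: [0.35, 0.35, 0.35, 0.35, 0.35]

```text
time_s: 12.68
eef_pos: [540.4, -8.9, 15.5]
tcp_rot: [-103.6, 90.0, -94.9]
force: [0.0, -1.8, 0.2]
width: 30.1
```

Request:
play_rows:
  delta_rot:
    - [0, 0, 0]
    - [0, 0, 0]
    - [0, 0, 0]
    - [0, 0, 0]
    - [0, 0, 0]
  dp:
    - [0, 0.04, 0]
    - [0, 0.08, 0]
    - [0, 0.12, 0]
    - [0, 0.16, 0]
    - [0, 0.2, 0]
  gripper: [0.35, 0.35, 0.35, 0.35, 0.35]

```text
time_s: 13.3
eef_pos: [534.3, 30.6, 15.5]
tcp_rot: [-95.2, 90.0, -86.5]
force: [-0.3, -1.0, -1.1]
width: 29.9
```

```bash
cat > ink.py <<'E'
from st import *
def inlay(n):
    k=dict(np.load(n+'.npz'));p=np.load(n+'.npy')
    x0,y0=420,20
    a=ortho(k,p,x0,620,y0,220,0,3)
    hsv=cv2.cvtColor(a,cv2.COLOR_RGB2HSV);m=((hsv[...,1]>110)&(hsv[...,0]<25)).astype(np.uint8)
    m=cv2.morphologyEx(m,cv2.MORPH_OPEN,np.ones((7,7)));m=cv2.morphologyEx(m,cv2.MORPH_CLOSE,np.ones((9,9)))
    save(n+'ink',a)
    c=max(cv2.findContours(m,0,cv2.CHAIN_APPROX_NONE)[0],key=cv2.contourArea)[:,0,:]
    W=np.c_[x0+c[:,0]/3,220-c[:,1]/3]
    from scipy.optimize import least_squares
    f=least_squares(lambda q:np.hypot(W[:,0]-q[0],W[:,1]-q[1])-60,[524.7,132.1],loss='cauchy',f_scale=1)
    print('inlay',f.x,'inl',np.mean(np.abs(f.fun)<2)); return f.x
E
python3 -c "
from ink import *
look('l9');inlay('l9')
straight(91.4,8,8)"
```

```text
conf 0.61 rect [224.2, 123.6, 199.2, 191.8]
tin [527.6  72.2] rms 0.97
ahead 41.5 left 0.2
gap coords u -0.0 v 92.0
TCP [534.1  31.2  15.4] head 98.8 F [ 0.6 -0.1 -0.4] t 13.4
inlay [524.07748379 134.46850525] inl 0.48697394789579157
99.4 [533.  39.] [-0.0, 0.04, -0.0] [0.0001, -0.0, -0.0001]
107.4 [532.  47.] [-0.0, 0.08, -0.0] [0.0001, -0.0, -0.0001]
115.4 [530.  55.] [-0.0, 0.12, -0.0] [0.0001, -0.0, -0.0001]
123.4 [529.  62.] [-0.0, 0.16, -0.0] [0.0001, -0.0, -0.0001]
131.4 [528.  70.] [-0.0, 0.2, -0.0] [0.0001, -0.0, -0.0001]
139.4 [527.  78.] [-0.0, 0.24, -0.0] [0.0001, -0.0, -0.0001]
147.4 [526.  86.] [-0.0, 0.28, -0.0] [0.0001, -0.0, -0.0001]
155.4 [524.  94.] [-0.0, 0.32, 0.0] [0.0001, -0.0, -0.0001]
```

View pics/l9.png

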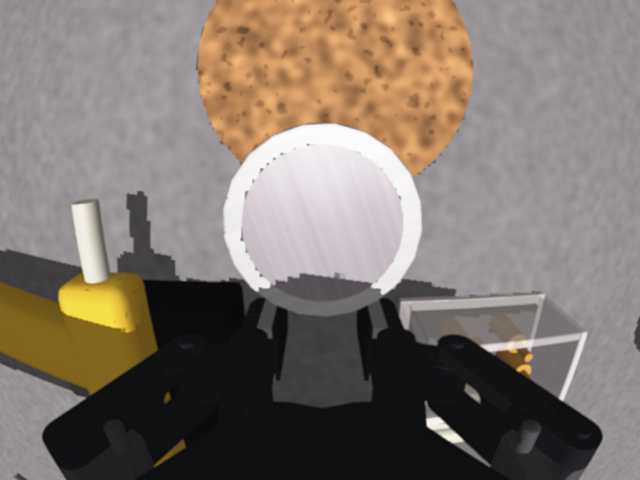

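The tin is through, with the cork straight ahead at about (335,67) and its centre near (524,134). Two more calls will finish the push, drifting slightly right.

Request:
play_rows:
  delta_rot:
    - [0, 0, 0]
    - [0, 0, 0]
    - [0, 0, 0]
    - [0, 0, 0]
    - [0, 0, 0]
  dp:
    - [0, 0.04, 0]
    - [0, 0.08, 0.002]
    - [0, 0.12, 0.006]
    - [0, 0.16, 0.01]
    - [0, 0.2, 0.014]
  gripper: [0.35, 0.35, 0.35, 0.35, 0.35]

```text
time_s: 14.08
eef_pos: [531.1, 70.6, 15.5]
tcp_rot: [-127.6, 90.0, -118.9]
force: [0.0, -0.8, -0.1]
width: 30.2
```

```bash
python3 -c "
from ink import *
t=look('l10');i=inlay('l10');print(t-i)"
```

```text
conf 0.97 rect [225.4, 123.0, 194.9, 192.4]
tin [524.4 112.2] rms 1.01
ahead 41.5 left 0.3
gap coords u 2.9 v 132.0
TCP [531.   71.3  15.5] head 98.8 F [ 0.4 -0.5  0.5] t 14.18
inlay [524.23163734 133.41696248] inl 0.6414930555555556
[  0.15957861 -21.18330564]
```

View pics/l10.png

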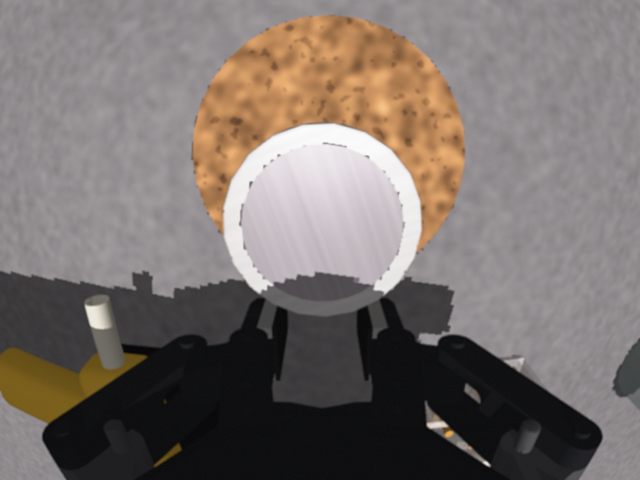

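The tin's centre is 21 mm short of the cork's, so I'll push 21 mm more, easing off at the end.

Request:
play_rows:
  delta_rot:
    - [0, 0, 0]
    - [0, 0, 0]
    - [0, 0, 0]
    - [0, 0, 0]
    - [0, 0, 0]
  dp:
    - [0, 0.035, 0.004]
    - [0, 0.065, 0.008]
    - [0, 0.085, 0.012]
    - [0, 0.098, 0.015]
    - [0, 0.105, 0.015]
  gripper: [0.35, 0.35, 0.35, 0.35, 0.35]

```text
time_s: 14.85
eef_pos: [531.0, 91.4, 15.5]
tcp_rot: [-73.2, 90.0, -64.5]
force: [-0.4, -1.5, 0.2]
width: 29.9
```

```bash
python3 -c "
from ink import *
t=look('l11');i=inlay('l11');print(t-i)"
```

```text
conf 0.76 rect [222.6, 124.0, 198.4, 192.8]
tin [524.5 131.9] rms 0.94
ahead 40.9 left 0.3
gap coords u 6.0 v 151.4
TCP [531.   91.5  15.5] head 98.7 F [-0.8 -1.1  0.4] t 14.95
inlay [524.29129613 133.56652311] inl 0.5767894371091036
[ 0.20129197 -1.70949931]
```

View pics/l11.png

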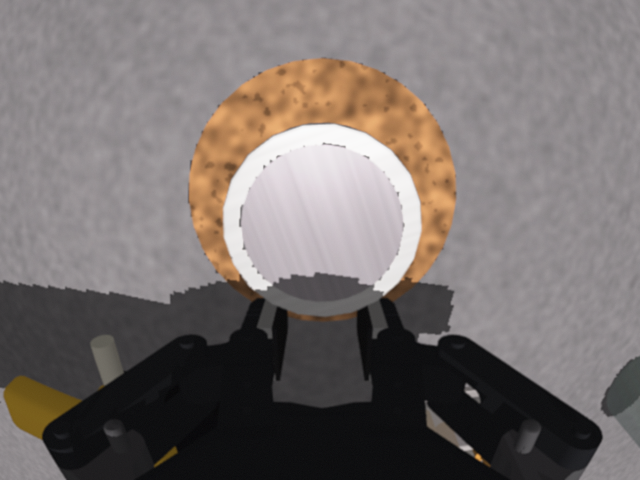

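The tin is centred on the cork (within 2 mm). Now I back off 16 mm and go straight up.

Request:
play_rows:
  delta_rot:
    - [0, 0, 0]
    - [0, 0, 0]
    - [0, 0, 0]
    - [0, 0, 0]
    - [0, 0, 0]
  dp:
    - [0, -0.04, 0]
    - [0, -0.08, 0]
    - [-0.1, -0.08, 0]
    - [-0.35, -0.08, 0]
    - [-0.6, -0.08, 0]
  gripper: [0.35, 0.35, 0.35, 0.35, 0.35]

```text
time_s: 15.62
eef_pos: [532.9, 74.8, 136.4]
tcp_rot: [171.8, 89.9, -179.6]
force: [0.7, -0.0, 0.2]
width: 30.0
```

Request:
play_rows:
  delta_rot:
    - [0, 0, 0]
    - [0, 0, 0]
    - [0, 0, 0]
    - [0, 0, 0]
    - [0, 0, 0]
  dp:
    - [-0.2, -0.05, 0]
    - [-0.4, -0.1, 0]
    - [-0.5, -0.1, 0]
    - [-0.5, -0.1, 0]
    - [-0.5, -0.1, 0]
  gripper: [0.35, 0.35, 0.35, 0.35, 0.35]

```text
time_s: 16.25
eef_pos: [535.8, 55.5, 234.3]
tcp_rot: [171.6, 89.9, -179.7]
force: [-0.2, 0.3, -0.2]
width: 29.7
```

```bash
python3 -c "
from ink import *
t=look('l12');i=inlay('l12');print(t-i)
p,_=snapshot('side');save('side12',p)
for n in ['tin','inlay','ashtray','pliers_long','pliers_short','jar','tape','driver']:
    for q in place_of('side',n)[:1]: print(n,round(q['confidence'],2),np.round(ray('side',q['at'][::-1],0)[:2]))
"
```

```text
conf 0.91 rect [287.0, 88.4, 75.5, 74.2]
tin [524.4 131.4] rms 1.3
ahead 76.6 left -0.5
gap coords u 5.8 v 151.0
TCP [535.4  55.6 233.9] head 98.7 F [-0.6 -0.3  0. ] t 16.35
inlay [524.18231019 133.666331  ] inl 1.0
[ 0.21902616 -2.22556985]
tin 0.15 [298. 292.]
inlay 0.63 [522. 132.]
ashtray 0.73 [ 747. -260.]
pliers_long 0.87 [ 305. -271.]
pliers_short 0.9 [293. 293.]
jar 0.62 [777.  43.]
tape 0.61 [541. 414.]
driver 0.48 [ 404. -453.]
```

View pics/l12.png

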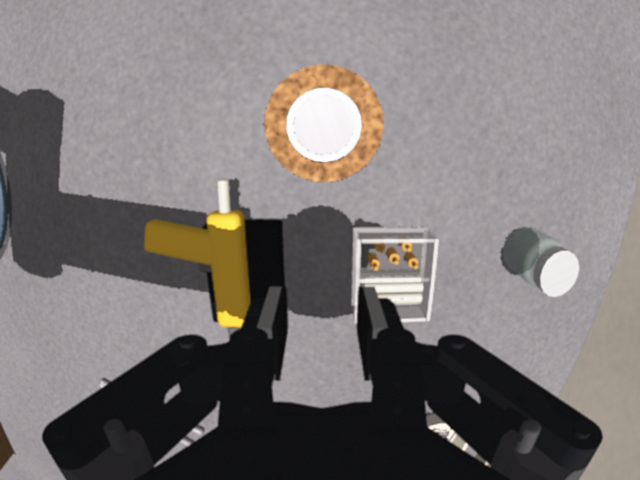

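View pics/side12.png

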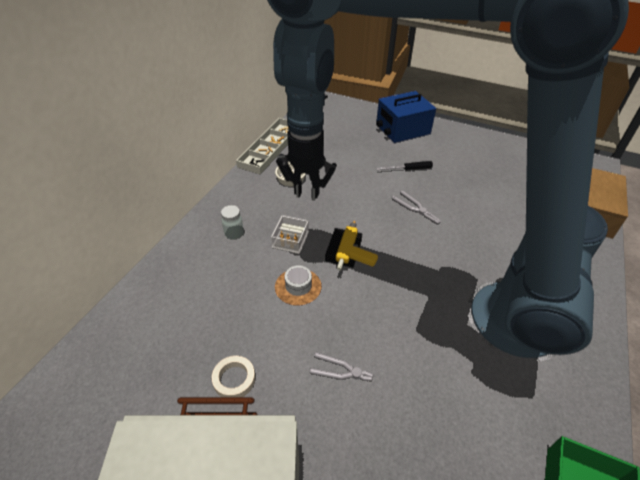

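The tin stands inside the cork ring: (323,124) in the wrist picture, and (298,282) on the cork at (299,288) in the side picture. The hand is clear, and the loose things look unmoved. Handing in.

```bash
python3 -c "
from rig import *
print(close_job())"
```

```text
the job is handed in; nothing more can be done
None
```

I pushed the tin with the fingers 30 mm apart as a two-point cradle, along a curve into the gap, straight through it, and onto the cork. I then backed the hand off, raised it to 234 mm and handed the job in at about 17 s; no verdict was reported.

- **Gap:** the tin was within about 0.1 mm of the centre line in each picture taken in the gap. Wrist forces between moves stayed under about 3 N.
- **Cork:** after the hand withdrew, the wrist camera put the tin's centre 2.2 mm from the cork's (27 mm allowed).
- **Other loose things:** the side picture shows them where they were. The network put all of them within 11 mm of their first reading. The largest difference was pliers_short, which the hand never went near, so I take it as network scatter.
- **Check that disagreed:** the network's side-view search for the tin returned a low-confidence hit (0.15) on the pliers. I ignored it, because both pictures show the tin on the cork.

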